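# Set the length stop of a silversmith's tube-sawing jig

## Task

Set up the tube-sawing jig for the next batch: slide the stop block along its slot until the line on its tongue stands in line with the pointer post on the edge of the plate, then clamp it there by turning the numbered sleeve on top of the block to 5, clicked into place. Let go, with the stop still on its mark, and leave the other things on the bench where they are.

Things in the scene. Friction and masses are not known exactly. Their poses are not given: they have to be found in the camera images.
- jig: Fixed flat steel plate, 12 mm thick, lying on the bench, 125 mm (its x, from -50 to +75) by 280 mm (its y, from -140 to +140). Origin on the bench under the axis of the slot; the slot and the stop's travel run along its own y, z is up. A dark V-block for the tube, 42 mm high over the bench, stands at the +y end (y from 100 to 135 mm, x from -45 to +5 mm)
- stop (a joint): How far the dark steel stop block has slid along the slot, m, 0 to 0.13, growing along the jig's +y. At 0 its centre (the sleeve's axis, x = 0) is at y = -85 mm of the jig. Starts between 0 and 0.04. The block is 56 (x) x 48 (y) mm and stands from 12 to 32 mm over the bench. Unclamped it takes about 2 N to slide; the clamp adds about 5 N per number shown on the sleeve. It can be moved by gripping the sleeve and drawing it along, or by pushing the block
- stop_tip (a point): Outer end of the stop's tongue, a 10 mm wide upright finger with a white line along its top, 50 mm from the sleeve's axis towards the jig's +x, 41.5 mm above the bench; moves with the stop. The sleeve's number is read at this tongue, and its line is to be lined up with the pointer post
- marker: Fixed dark steel pointer post, 8 mm wide along the slot and 10 mm across, with a white line along its top. It stands on the plate at x = 62 mm of the jig, just outside the path of the tongue, its top 41 mm above the bench; its place along the slot varies (always towards +y of where the stop starts), its origin is on the plate under the post's centre, its axes are parallel to the jig's. The stop is on its mark when stop_tip has y = 0 in this frame
- sleeve_mid (a point): Middle of the grip of the numbered sleeve, on its upright axis, 63 mm above the bench; turns and slides with it. The grip is a plain knurled steel cylinder, 34 mm in diameter, from 41 to 81 mm above the bench, free all round; below it a disc 76 mm in diameter, its top 41 mm above the bench, carries the ticks and numbers 0 to 8, 25 degrees apart
- sleeve (a joint): Turn of the numbered sleeve, rad, 0 to 3.49, clockwise from above positive (tightens, raises the number at the tongue). Number n is at n x 0.4363; 5 is at 2.182. A spring detent holds each number; 0.12 to 0.16 N m moves it on; let go between two it clicks to the nearer (it can hang just halfway). Starts at or near 0, 1 or 2. At 5 the stop slides only above 25 N, creeping slowly above 15 N
- goblet: Bystander: small solid metal goblet, 64 mm high, 58 mm across, origin under its foot
- pot: Bystander: closed metal pot, 84 mm across, 70 mm high, origin under its base
- hammer: Bystander: hammer 220 mm long lying on the bench, origin under its middle
- graver: Bystander: wooden-handled graver 160 mm long lying on the bench, origin under its middle

How it is judged:
On the way, in this order (a step that is already met when the one before it is completed fails the run):
1. the stop stands with its tongue in line with the pointer post (within 3 mm), the sleeve still below 4 (y of stop_tip in the frame of marker between -0.003 and 0.003 m and value of joint sleeve below 1.6 rad), for 0.2 s.
2. the sleeve is turned to 5 (value of joint sleeve between 2.03 and 2.33 rad), for 0.2 s.
At the end, for the whole second after the job is handed in: the tongue's line is within 3 mm of the pointer post's line along the slot, and the sleeve rests clicked at 5 (within 0.12 rad, about a quarter of a number) (y of stop_tip in the frame of marker between -0.003 and 0.003 m and value of joint sleeve between 2.06 and 2.3 rad and velocity of joint sleeve between -0.1 and 0.1 rad/s); the robot touches nothing.
It fails at once if a bystander (goblet, pot, hammer, graver) is moved by more than 30 mm (distance of any of goblet, pot, hammer, graver from where it was at the start of the episode above 0.03 m).
It also fails if it takes over 56 s, if anything falls off the work surface, if the arm or the gripper's body presses on something with over 40 N, if the wrist force passes 120 N, or if a joint passes its speed limit or range.

## Robot

A 6-joint arm with a two-finger parallel gripper is mounted at the origin on the work surface. World frame = base frame: x ahead of the robot, y to its left, z up, the work surface at z = 0. Lengths are in m, angles in rad, forces in N, time in s.
With the tool pointing down it reaches from about 0.425 to 0.95 m from the base axis. Payload 14.7 kg.
Tool frame: the origin (TCP) lies on the centre line of the jaws, within the pads' length; the fingertips stand 8 mm ahead of it and the grasp point (between the pads) lies 11 mm behind it; z points along the fingers, y is the line along which they close (so a half turn about z gives the same grasp; the last joint's range is limited). The gripper opens to 85 mm and grips with 20 to 120 N. Pads are 22 mm wide; open, the fingers measure 114 mm over their backs; the gripper's body (76 mm by 85 mm) begins 54 mm behind the grasp point. The pads swing forward as they close: fully open they stand 13 mm farther back than shut.
Start: joints at [1.175, 0.48, 1.596, -0, 1.065, -0.047], TCP at [0.222, 0.611, 0.239] pointing down, gripper open.
Joint ranges: [-2.75, 2.75], [-0.82, 2.05], [0.23, 2.67], [-1.56, 4.7], [0.09, 2.69], [-2.92, 2.92]. Speed limits (rad/s): [1.89, 1.89, 2.39, 3.01, 3.01, 3.01].

## Interface

Orientations are given as a 3x3 rotation matrix whose columns are the frame's x, y, z axes.
In Python, from rig import bot gives the robot as it stands.
- The arm moves only by the tool drive_tool, never from a script. Its argument "increments" is a list of rows, each a list of 5 numbers: the shift along the world's x, y, z in mm, then the turn about the world's z in degrees, then the closure, from -1 (fully open) to 1 (shut). In form: [[x, y, z, twist, hand], ...]. A call has 1 to 20 rows; each row shifts and turns the commanded pose from where the row before left it; what a row does not reach is not made up. A row lasts 1/12 s, in which the tool goes at most 41.7 mm and 7.16 degrees, less where a joint would pass 70% of its speed; a pose out of reach is approached as far as the arm can. A call with a gripper value outside its range is refused whole. The fingers move at their own pace and stop on an object; "newtons" is the grip in N (left out, the last holds). Time passes only in rows, so rows that do not move let the fingers close. It gives the time, the measured TCP pose, the force, the opening and the grip force at its end, in the units of the state.
- bot.read_state(): the state, without advancing time (a new reading comes with each control period).
- bot.capture(name): name is "side" or "top"; returns (picture, depth): 400x640x3 uint8, blue, green, red; 400x640 float32, m along the optical axis (not along the pixel's ray), 0 where there is no reading.
- bot.camera_params(name): a dict with "camera_matrix" (3x3 intrinsics, pixels), "rvec" (rotation vector, rad) and "tvec" (3), from world to camera coordinates, as OpenCV has them. Camera axes: x right, y down, z forward; pixel columns grow to the right and rows downward; lengths in m; the calibration is good to about 2 mm. A picture is of the moment at which its call begins. camera_params takes no time and is no camera call.
- bot.close_job(): hands the job in; it is judged then, once.
The state is a dict: "time": time; "joint_positions": joint angles; "dq": joint speeds; "joint_torque": joint torques, N m; "tcp_pos": TCP position; "orientation": TCP orientation; "ft_force": force on the tool from outside, world axes, zero at the start; "torque": the same for the moment, N m; "width": finger opening in m; "finger_force": force on a finger pad.
Only numpy, scipy, OpenCV 4.12 (cv2) and the standard library are available. Lean on these libraries where they do the work, as an engineer would, in place of code of your own. Each camera call takes 0.05 s, during which the arm holds its last target. There are 200 camera calls.

## Working session

There is one attempt and no reset: what is moved stays moved. The work goes in short steps, Python scripts to look and compute and a tool call to move; the robot and the scene stay as the last step left them, time stands still between calls to the robot, and variables do not carry over. Pictures are saved under pics/ and viewed, at most 10 in all, crops included, and the job is handed in when it is done.

Besides the shell and the picture viewer there is one more tool, called after "Emit:" as name(argument=value, ...), one argument or row to a line, values as JSON. drive_tool: Moves the arm, as the interface text tells. Its arguments: {"type":"object","properties":{"increments":{"type":"array","items":{"type":"array","items":{"type":"number"}}},"newtons":{"type":"number"}},"required":["increments"]}

```bash
mkdir -p pics
cat > h.py <<'E'
import numpy as np, cv2
from rig import bot
def cam(n):
    p=bot.camera_params(n);K=np.array(p["camera_matrix"],float);R=cv2.Rodrigues(np.array(p["rvec"],float))[0];t=np.array(p["tvec"],float).ravel()
    return K,R,t
def ray(n,u,v,z):
    K,R,t=cam(n);d=R.T@np.linalg.inv(K)@np.array([u,v,1.]);o=-R.T@t
    return o+d*(z-o[2])/d[2]
def proj(n,P):
    K,R,t=cam(n);q=K@(R@np.array(P,float)+t);return q[:2]/q[2]
def cloud(n,D):
    K,R,t=cam(n);v,u=np.mgrid[:400,:640];p=np.stack([u,v,np.ones_like(u)],-1)@np.linalg.inv(K).T*D[...,None]
    return (p-t)@R
E
python3 - <<'E'
from h import *
for n in("top","side"):
    I,D=bot.capture(n);cv2.imwrite(f"pics/{n}0.png",I);np.save(f"{n}0.npy",D)
    K,R,t=cam(n);print(n,(-R.T@t).round(3),R[2].round(3),K[0,0])
s=bot.read_state();print(s["time"],s["tcp_pos"],s["orientation"],s["width"])
E
```

```text
top [ 0.538 -0.016  1.255] [ 0.068 -0.004 -0.998] 404.7291422574621
side [-0.034 -0.625  0.635] [ 0.612  0.58  -0.538] 400.26099119210517
0.1 [0.22198143 0.61053554 0.23873955] [[-9.39781847e-01  3.41774616e-01 -4.38045121e-04]
 [ 3.41774889e-01  9.39781319e-01 -9.98349105e-04]
 [ 7.04562404e-05 -1.08794319e-03 -9.99999406e-01]] 0.08535406735272127
```

View pics/top0.png

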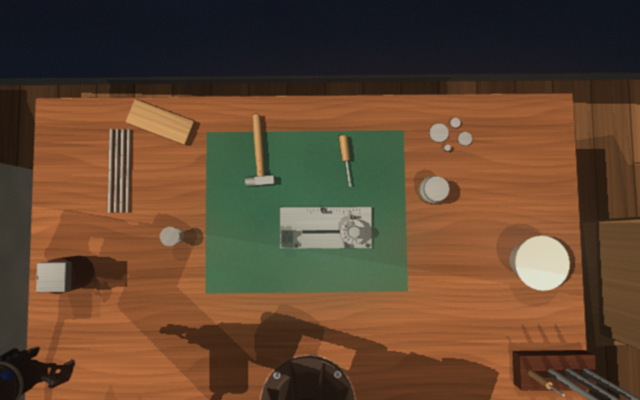

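View pics/side0.png

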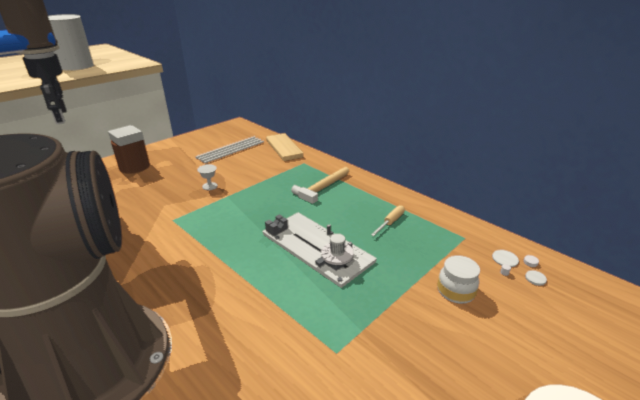

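The top view shows the jig at about (280-372, 207-249), with the V-block at its left end, the sleeve near (355,231) and the post near (326,210). Jig +y is about world +y. Next I'll zoom in.

Run:
```python
from h import *
I=cv2.imread("pics/top0.png");J=cv2.imread("pics/side0.png")
a=cv2.resize(I[200:256,272:382],None,fx=7,fy=7,interpolation=cv2.INTER_CUBIC)
b=cv2.resize(J[208:288,255:385],(770,474),interpolation=cv2.INTER_CUBIC)[:,:]
cv2.imwrite("pics/za.png",a);cv2.imwrite("pics/zb.png",b)
D=np.load("top0.npy");P=cloud("top",D)
R=(P[...,2]>.006)&(P[...,2]<.09);m=np.zeros_like(R);m[195:262,268:385]=1
hsv=cv2.cvtColor(I,cv2.COLOR_BGR2HSV);ng=(hsv[...,1]<90)&m
c=max(cv2.findContours(ng.astype(np.uint8),0,2)[0],key=cv2.contourArea);r=cv2.minAreaRect(c);print(r)
print([ray("top",*p,.012)[:2].round(4).tolist() for p in cv2.boxPoints(r)])
# plate by depth
pl=m&(P[...,2]>.007)&(P[...,2]<.018);pts=P[pl&ng][:,:2].astype(np.float32);print(len(pts),cv2.minAreaRect(pts))
s=m&(P[...,2]>.07)&(P[...,2]<.095);q=P[s];print(len(q),q.mean(0),q.min(0),q.max(0))
```

```text
((325.9999694824219, 233.0), (55.99999237060547, 115.99998474121094), 90.0)
[[0.5967, 0.1131], [0.5932, -0.2434], [0.4225, -0.2397], [0.4261, 0.1135]]
2885 ((0.506319522857666, -0.07947377860546112), (0.3192821741104126, 0.1649875044822693), 89.45182800292969)
114 [ 0.51359002 -0.14034862  0.08058802] [ 0.49840869 -0.15726644  0.07072343] [ 0.53018696 -0.12490013  0.08593132]
```

View pics/za.png

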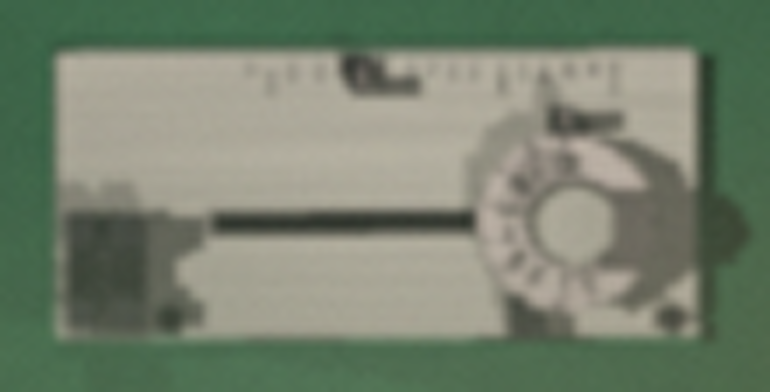

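View pics/zb.png

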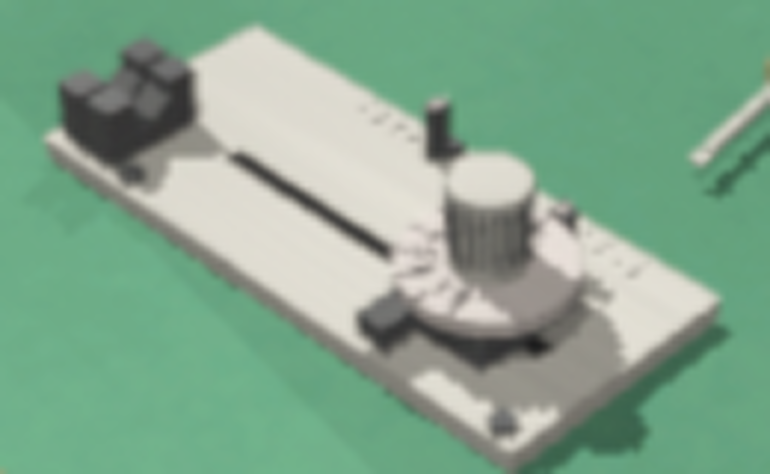

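The zooms show the tongue next to the sleeve at top-zoom (560,120), the post top near (360,65), and the post in the side zoom at (438,103). Next I'll convert these to metres, and find the tick angles on the disc.

Run:
```python
from h import *
I=cv2.imread("pics/top0.png");J=cv2.imread("pics/side0.png")
x0,y0=272,200;S=8
def up(I,x0,y0,x1,y1): return cv2.resize(I[y0:y1,x0:x1],None,fx=S,fy=S,interpolation=cv2.INTER_CUBIC)
def px(u,x0): return x0+(u+.5)/S-.5
A=up(I,272,200,382,256);sat=cv2.cvtColor(A,cv2.COLOR_BGR2HSV)[...,1]
g=cv2.cvtColor(A,cv2.COLOR_BGR2GRAY)
# plate far/near edges: green->plate by B/G ratio
rt=A[...,2].astype(float)/(A[...,1]+1)
E=[];F=[]
for u in range(90,740,10):
    c=rt[:,u]>.75;v=np.where(c)[0]
    if len(v):E.append((px(u,272),px(v[0],200)));F.append((px(u,272),px(v[-1],200)))
for nm,L in(("far",E),("near",F)):
    P=np.array([ray("top",*p,.012 )[:2] for p in L]);k=np.polyfit(P[:,1],P[:,0],1)
    r=np.abs(P[:,0]-np.polyval(k,P[:,1]));ok=r<.002;k=np.polyfit(P[ok,1],P[ok,0],1);print(nm,k.round(4),ok.mean())
print("end edges",[ray("top",px(u*8/7,272),px(195*8/7,200),.012)[:2].round(4) for u in(55,698)])
# sleeve cap in both, by depth-free guess circle
for n,u,v,z in(("top",272+576.5/7-.5,200+225.5/7-.5,.081),("side",255+490/5.923-.5,208+181/5.923-.5,.081),
  ("top",272+356/7-.5,200+68/7-.5,.041),("side",255+438/5.923-.5,208+104/5.923-.5,.041),("top",272+560/7-.5,200+121/7-.5,.0415),("side",255+567/5.923-.5,208+210/5.923-.5,.0415)):
    print(n,round(u,2),round(v,2),ray(n,u,v,z).round(4))
# depth sleeve in side
D=np.load("side0.npy");P=cloud("side",D);m=np.zeros(D.shape,bool);m[225:270,300:370]=1
q=P[m&(P[...,2]>.07)&(P[...,2]<.1)];print(len(q),np.median(q,0),q.max(0),q.min(0))
for n,im,c in(("top",I,ray("top",272+576.5/7-.5,200+225.5/7-.5,.081)),("side",J,ray("side",255+490/5.923-.5,208+181/5.923-.5,.081))):
    gg=cv2.cvtColor(im,cv2.COLOR_BGR2GRAY).astype(np.float32);out=[]
    for a in range(-60,240,5):
        t=np.radians(a);uv=np.array([proj(n,[c[0]+r*np.cos(t),c[1]+r*np.sin(t),.041]) for r in(.024,.026,.028,.03,.032,.034,.036)],np.float32)
        out.append(cv2.remap(gg,uv[:,:1],uv[:,1:],1).mean())
    print(n,[(a,int(o)) for a,o in zip(range(-60,240,5),out)])
```

```text
far [0.0069 0.5922] 1.0
near [0.0095 0.4621] 1.0
end edges [array([0.5277, 0.0783]), array([ 0.5248, -0.2029])]
top 353.86 231.71 [ 0.5137 -0.142   0.081 ]
side 337.23 238.06 [ 0.5099 -0.1422  0.081 ]
top 322.36 209.21 [ 0.5811 -0.0529  0.041 ]
side 328.45 225.06 [ 0.5734 -0.0544  0.041 ]
top 351.5 216.79 [ 0.5575 -0.1399  0.0415]
side 350.23 242.96 [ 0.5564 -0.143   0.0415]
151 [ 0.5087489  -0.14443218  0.07883888] [ 0.52903228 -0.12466373  0.08221199] [ 0.49459827 -0.15967186  0.0704118 ]
top [(-60, 138), (-55, 154), (-50, 163), (-45, 166), (-40, 167), (-35, 169), (-30, 170), (-25, 169), (-20, 166), (-15, 159), (-10, 146), (-5, 130), (0, 124), (5, 132), (10, 140), (15, 146), (20, 139), (25, 131), (30, 134), (35, 140), (40, 139), (45, 132), (50, 129), (55, 142), (60, 156), (65, 160), (70, 153), (75, 146), (80, 150), (85, 162), (90, 163), (95, 160), (100, 156), (105, 156), (110, 162), (115, 161), (120, 148), (125, 137), (130, 143), (135, 155), (140, 155), (145, 145), (150, 143), (155, 154), (160, 162), (165, 162), (170, 154), (175, 145), (180, 150), (185, 157), (190, 158), (195, 148), (200, 143), (205, 149), (210, 154), (215, 154), (220, 149), (225, 138), (230, 123), (235, 110)]
side [(-60, 172), (-55, 189), (-50, 205), (-45, 215), (-40, 220), (-35, 221), (-30, 223), (-25, 221), (-20, 218), (-15, 214), (-10, 204), (-5, 182), (0, 146), (5, 122), (10, 107), (15, 89), (20, 90), (25, 102), (30, 112), (35, 121), (40, 130), (45, 129), (50, 126), (55, 116), (60, 107), (65, 97), (70, 94), (75, 126), (80, 168), (85, 190), (90, 195), (95, 191), (100, 198), (105, 210), (110, 212), (115, 203), (120, 191), (125, 192), (130, 203), (135, 205), (140, 194), (145, 174), (150, 182), (155, 204), (160, 213), (165, 210), (170, 194), (175, 187), (180, 203), (185, 210), (190, 203), (195, 178), (200, 167), (205, 195), (210, 207), (215, 207), (220, 206), (225, 199), (230, 184), (235, 168)]
```

Tick minima fall at 0, 25, ..., 200° from the tongue, so the sleeve starts at 0 and needs 125° clockwise. The sleeve is at about (0.513, -0.142) and the post is about 89 mm further along +y.

Emit:
drive_tool(
  increments=[
    [30,-20,0,2.5,-1],
    [30,-20,0,2.5,-1],
    [30,-20,0,2.5,-1],
    [30,-20,0,2.5,-1],
    [30,-20,0,2.5,-1],
    [30,-20,0,2.5,-1],
    [30,-20,0,2.5,-1],
    [30,-20,0,2.5,-1],
    [4,-34,0,0,-1],
    [4,-34,0,0,-1],
    [4,-34,0,0,-1],
    [4,-34,0,0,-1],
    [4,-34,0,0,-1],
    [4,-34,0,0,-1],
    [4,-34,0,0,-1],
    [4,-34,0,0,-1],
    [4,-34,0,0,-1],
    [4,-34,0,0,-1],
    [4,-34,0,0,-1],
    [4,-34,0,0,-1],
  ],
)

```text
time: 1.77
tcp_pos: [0.5098, 0.0412, 0.2392]
orientation: [[-1.0, -0.0, -0.0], [-0.0, 1.0, -0.0], [0.0, -0.0, -1.0]]
ft_force: [1.5, -0.0, 0.2]
width: 0.0855
finger_force: 0.0
```

Emit:
drive_tool(
  increments=[
    [0,-30,-15,0,-1],
    [0,-30,-15,0,-1],
    [0,-30,-15,0,-1],
    [0,-30,-15,0,-1],
    [0,-30,-10,0,-1],
    [0,-30,0,0,-1],
    [0,0,0,0,-1],
    [0,0,0,0,-1],
  ],
)

```text
time: 2.43
tcp_pos: [0.5098, -0.1385, 0.1689]
orientation: [[-1.0, 0.002, -0.001], [0.002, 1.0, 0.0], [0.001, 0.0, -1.0]]
ft_force: [0.3, -0.4, 0.9]
width: 0.0855
finger_force: 0.0
```

```bash
python3 -c "
from h import *
s=bot.read_state();print(s['time'],s['tcp_pos'].round(4) if hasattr(s['tcp_pos'],'round') else s['tcp_pos'],np.round(s['joint_positions'],3),np.round(s['orientation'],3),s['ft_force'])"
```

```text
2.4333 [ 0.5098 -0.1385  0.1689] [-0.323  0.401  1.946 -0.     0.796 -1.891] [[-1.     0.002 -0.001]
 [ 0.002  1.     0.   ]
 [ 0.001  0.    -1.   ]] [ 0.31276125 -0.40649565  0.9042876 ]
```

Emit:
drive_tool(
  increments=[
    [3,-3.5,-20,0,-1],
    [0,0,-20,0,-1],
    [0,0,-20,0,-1],
    [0,0,-20,0,-1],
    [0,0,-15,0,-1],
    [0,0,-10,0,-1],
    [0,0,-6,0,-1],
    [0,0,0,0,-1],
    [0,0,0,0,1],
    [0,0,0,0,1],
    [0,0,0,0,1],
    [0,0,0,0,1],
    [0,0,0,0,1],
    [0,0,0,0,1],
    [0,0,0,0,1],
    [0,0,0,0,1],
  ],
  newtons=40,
)

```text
time: 3.77
tcp_pos: [0.5135, -0.1408, 0.0591]
orientation: [[-1.0, -0.0, 0.001], [-0.0, 1.0, -0.0], [-0.001, -0.0, -1.0]]
ft_force: [-1.8, 1.0, 9.4]
width: 0.033
finger_force: 38.8
```

Emit:
drive_tool(
  increments=[
    [0,5,0,0,1],
    [0,8,0,0,1],
    [0.2,10,0,0,1],
    [0.2,10,0,0,1],
    [0.2,10,0,0,1],
    [0,10,0,0,1],
    [0,10,0,0,1],
    [0,10,0,0,1],
    [0,8,0,0,1],
    [0,4,0,0,1],
    [0,1,0,0,1],
    [0,0,0,0,1],
    [0,0,0,0,1],
    [0,0,0,0,1],
  ],
)

```text
time: 4.93
tcp_pos: [0.5141, -0.0546, 0.0591]
orientation: [[-1.0, -0.0, 0.001], [-0.0, 1.0, -0.0], [-0.001, -0.0, -1.0]]
ft_force: [-1.9, 1.9, 10.9]
width: 0.0331
finger_force: 39.2
```

Run:
```python
from h import *
I,D=bot.capture("top");J,_=bot.capture("side");cv2.imwrite("pics/top1.png",I);cv2.imwrite("pics/side1.png",J)
a=cv2.resize(I[196:256,280:350],(700,600),interpolation=cv2.INTER_CUBIC)[:290]
b=cv2.resize(J[200:260,290:360],(700,600),interpolation=cv2.INTER_CUBIC)[:300]
cv2.imwrite("pics/z1.png",np.vstack([a,b]));s=bot.read_state();print(s["time"],s["tcp_pos"])
```

```text
5.0333 [ 0.51411451 -0.05460976  0.05905795]
```

View pics/z1.png

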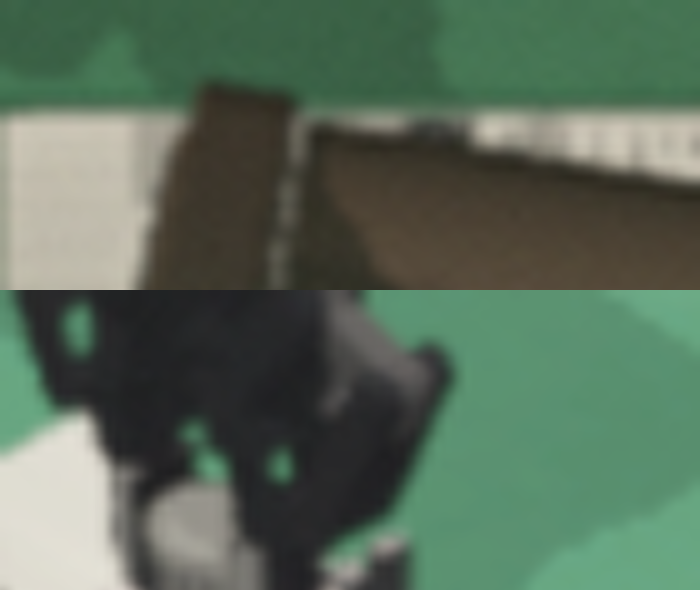

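The arm hides the tongue in both views (side view, tongue and post at about (380,560) of the crop). I'll let go, back off and look.

Emit:
drive_tool(
  increments=[
    [0,0,0,0,-1],
    [0,0,0,0,-1],
    [0,0,0,0,-1],
    [0,0,0,0,-1],
    [0,0,0,0,-1],
    [0,0,20,0,-1],
    [0,0,30,0,-1],
    [0,0,30,0,-1],
    [0,0,20,0,-1],
    [0,-30,0,0,-1],
    [0,-35,0,0,-1],
    [0,-35,0,0,-1],
    [0,-35,0,0,-1],
    [0,-35,0,0,-1],
    [0,-35,0,0,-1],
    [0,-35,0,0,-1],
    [0,-30,0,0,-1],
    [0,0,0,0,-1],
    [0,0,0,0,-1],
  ],
)

```text
time: 6.62
tcp_pos: [0.5133, -0.3261, 0.1579]
orientation: [[-1.0, 0.002, -0.0], [0.002, 1.0, 0.0], [0.0, 0.0, -1.0]]
ft_force: [0.1, 1.4, -0.2]
width: 0.0855
finger_force: 0.0
```

Run:
```python
from h import *
T=[];U=[]
for i in range(8):
    T.append(bot.capture("top")[0].astype(float));U.append(bot.capture("side")[0].astype(float))
I=np.mean(T,0).clip(0,255).astype(np.uint8);J=np.mean(U,0).clip(0,255).astype(np.uint8);cv2.imwrite("pics/top2.png",I);cv2.imwrite("pics/side2.png",J)
a=cv2.resize(I[200:240,300:350],(625,500),interpolation=cv2.INTER_CUBIC)[:290]
b=cv2.resize(J[210:250,300:350],(625,500),interpolation=cv2.INTER_CUBIC)[:300]
cv2.imwrite("pics/z2.png",np.vstack([a,b]));s=bot.read_state();print(s["time"],s["tcp_pos"])
```

```text
7.4167 [ 0.513748   -0.32464218  0.15830877]
```

View pics/z2.png

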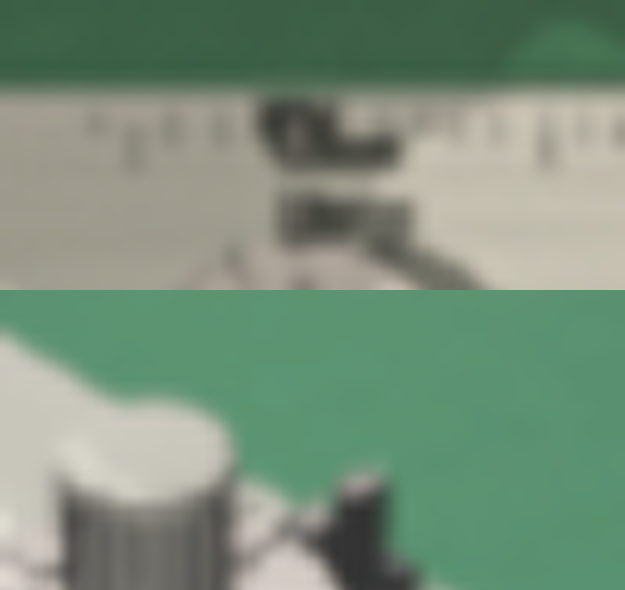

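Top crop: post at about (280,110), its shadow to the right, tongue at about (300,215). Side crop: tongue top (315,515), post top (365,483). I'll get precise numbers from the raw pixels.

Run:
```python
from h import *
I=cv2.imread("pics/top2.png",0);J=cv2.imread("pics/side2.png",0)
print("top cols 318..336");[print(r,I[r,318:337]) for r in range(205,222)]
print("side cols 320..336");[print(r,J[r,320:337]) for r in range(222,236)]
# predicted pixel of centres if stop_tip y=post y for reference points
for n in("top","side"):
    for P in([.5755,-.0535,.041],[.5755,-.0535,.012],[.5645,-.0535,.0415],[.5645,-.0565,.0415],[.5545,-.0535,.0415],[.514,-.0545,.081]):print(n,P,proj(n,P).round(2))
```

```text
top cols 318..336
205 [81 82 83 82 83 83 83 82 83 81 80 80 82 82 81 81 81 82 82]
206 [95 95 95 94 94 94 94 95 94 95 95 95 95 95 95 95 95 96 95]
207 [128 127 115 105 100 100 103 110 111 120 127 128 127 128 127 126 126 127
 126]
208 [151 149 119  84  73  76  80  95 103 133 152 154 148 151 151 147 148 151
 151]
209 [149 152 113  69  62  76  71  70  86 133 158 157 145 150 155 146 151 159
 158]
210 [146 150 118  74  68  89  77  62  76 118 139 137 124 131 148 154 162 169
 165]
211 [149 154 137  98  76  92  81  66  67  83  91  88  81  98 147 178 187 187
 178]
212 [154 157 152 125  93  90  83  76  71  75  77  77  78 102 159 188 192 190
 189]
213 [154 155 155 147 123 108 107 107 106 108 108 111 121 140 172 187 188 187
 186]
214 [155 156 157 156 146 141 140 142 148 151 151 154 170 182 188 189 189 188
 187]
215 [155 156 158 153 131 124 117 118 133 141 142 149 164 172 175 184 190 190
 190]
216 [156 157 158 151 117 100  87  77  86  93 100 112 122 124 134 171 190 192
 191]
217 [155 156 157 149 113  94  81  68  71  77  89 102 107 106 120 165 188 190
 188]
218 [153 154 156 149 113  91  82  80  82  8
[... 1193 characters left out ...]
0]
234 [198 210 212 212 212 210 190 115  71  64  66  67  80 118 157 168 154]
235 [184 216 226 228 227 226 212 168 127  98  93  91 103 149 191 194 188]
top [0.5755, -0.0535, 0.041] [322.59 211.06]
top [0.5755, -0.0535, 0.012] [322.31 211.36]
top [0.5645, -0.0535, 0.0415] [322.64 214.73]
top [0.5645, -0.0565, 0.0415] [323.64 214.72]
top [0.5545, -0.0535, 0.0415] [322.68 218.07]
top [0.514, -0.0545, 0.081] [323.6  231.91]
side [0.5755, -0.0535, 0.041] [328.75 224.58]
side [0.5755, -0.0535, 0.012] [328.6  233.69]
side [0.5645, -0.0535, 0.0415] [325.76 226.2 ]
side [0.5645, -0.0565, 0.0415] [326.61 226.69]
side [0.5545, -0.0535, 0.0415] [323.   227.84]
side [0.514, -0.0545, 0.081] [311.62 221.71]
```

The pixel estimates disagree by a few mm: the side view says about 1.5 mm short, the top view 3 to 6 mm. I'll use a mechanical gauge instead. Closing the 22 mm wide pads lightly across the tongue (10 mm) and the fixed post (8 mm) together should line the tongue up to within about 1 mm.

Emit:
drive_tool(
  increments=[
    [10,30,0,0,-1],
    [10,35,0,0,-1],
    [10,35,0,0,-1],
    [10,35,0,0,-1],
    [10,35,0,0,-1],
    [5,35,0,0,-1],
    [0,35,0,0,-1],
    [0,31.5,0,0,-1],
    [0,0,-10,-0.5,-1],
    [0,0,-20,0,-1],
    [0,0,-20,0,-1],
    [0,0,-20,0,-1],
    [0,0,-20,0,-1],
    [0,0,-15,0,-1],
    [0,0,-8,0,-1],
    [0,0,-5,0,-1],
    [0,0,0,0,-1],
    [0,0,0,0,-1],
  ],
  newtons=20,
)

```text
time: 8.92
tcp_pos: [0.569, -0.0533, 0.0407]
orientation: [[-1.0, 0.009, 0.0], [0.009, 1.0, -0.0], [-0.0, -0.0, -1.0]]
ft_force: [0.4, -0.7, 0.1]
width: 0.0854
finger_force: 0.0
```

Emit:
drive_tool(
  increments=[
    [0,0,0,0,0.2],
    [0,0,0,0,0.5],
    [0,0,0,0,0.55],
    [0,0,0,0,0.6],
    [0,0,0,0,0.6],
    [0,0,0,0,0.6],
  ],
)

```text
time: 9.42
tcp_pos: [0.5688, -0.0531, 0.0405]
orientation: [[-1.0, 0.008, 0.0], [0.008, 1.0, -0.0], [-0.0, -0.0, -1.0]]
ft_force: [-0.3, 0.0, -0.3]
width: 0.0171
finger_force: 0.0
```

Emit:
drive_tool(
  increments=[
    [0,0,0,0,0.65],
    [0,0,0,0,0.7],
    [0,0,0,0,0.75],
    [0,0,0,0,0.8],
    [0,0,0,0,0.85],
    [0,0,0,0,0.9],
    [0,0,0,0,0.9],
    [0,0,0,0,0.9],
  ],
)

```text
time: 10.08
tcp_pos: [0.5688, -0.0531, 0.0403]
orientation: [[-1.0, 0.008, 0.0], [0.008, 1.0, -0.0], [-0.0, -0.0, -1.0]]
ft_force: [0.1, -0.9, 1.6]
width: 0.0089
finger_force: 19.5
```

The jaws closed to 8.9 mm (readings run about 1 mm low, so the 10 mm tongue) with almost no side force. The tongue is held at y = -0.0531 with the post between the same pads, so it's in line to within about 1 mm. Next I regrip the sleeve at y = -0.0527.

Emit:
drive_tool(
  increments=[
    [0,0,0,0,0.5],
    [0,0,0,0,0],
    [0,0,0,0,-1],
    [0,0,0,0,-1],
    [0,0,0,0,-1],
    [0,0,20,0,-1],
    [0,0,30,0,-1],
    [0,0,30,0,-1],
    [-20,0.4,5,0,-1],
    [-25,0,0,0,-1],
    [-9.8,0,0,0,-1],
    [0,0,-20,0,-1],
    [0,0,-20,0,-1],
    [0,0,-15,0,-1],
    [0,0,-8,0,-1],
    [0,0,-3,0,-1],
    [0,0,0,0,-1],
    [0,0,0,0,-1],
  ],
  newtons=40,
)

```text
time: 11.58
tcp_pos: [0.5142, -0.0528, 0.0596]
orientation: [[-1.0, 0.008, 0.0], [0.008, 1.0, -0.0], [-0.0, -0.0, -1.0]]
ft_force: [0.4, -1.3, -0.1]
width: 0.0854
finger_force: 0.0
```

Emit:
drive_tool(
  increments=[
    [0,0,0,0,0],
    [0,0,0,0,0.1],
    [0,0,0,0,0.2],
    [0,0,0,0,0.3],
    [0,0,0,0,0.4],
    [0,0,0,0,1],
    [0,0,0,0,1],
    [0,0,0,0,1],
    [0,0,0,0,1],
  ],
)

```text
time: 12.33
tcp_pos: [0.5142, -0.0528, 0.0598]
orientation: [[-1.0, 0.008, 0.001], [0.008, 1.0, -0.0], [-0.001, -0.0, -1.0]]
ft_force: [-0.7, -0.6, 8.2]
width: 0.0328
finger_force: 38.9
```

Emit:
drive_tool(
  increments=[
    [0,0,0,-3,1],
    [0,0,0,-4,1],
    [0,0,0,-4,1],
    [0,0,0,-4,1],
    [0,0,0,-4,1],
    [0,0,0,-4,1],
    [0,0,0,-4,1],
    [0,0,0,-4,1],
    [0,0,0,-4,1],
    [0,0,0,-4,1],
    [0,0,0,-4,1],
    [0,0,0,-4,1],
    [0,0,0,-3,1],
    [0,0,0,0,1],
  ],
)

```text
time: 13.5
tcp_pos: [0.5144, -0.0526, 0.0598]
orientation: [[-0.633, 0.774, 0.001], [0.774, 0.633, 0.0], [-0.001, 0.001, -1.0]]
ft_force: [1.0, 2.9, 7.2]
width: 0.0327
finger_force: 39.1
```

Emit:
drive_tool(
  increments=[
    [0,0,0,-4,1],
    [0,0,0,-5,1],
    [0,0,0,-5,1],
    [0,0,0,-5,1],
    [0,0,0,-5,1],
    [0,0,0,-5,1],
    [0,0,0,-5,1],
    [0,0,0,-5,1],
    [0,0,0,-5,1],
    [0,0,0,-5,1],
    [0,0,0,-5,1],
    [0,0,0,-5,1],
    [0,0,0,-5,1],
    [0,0,0,-5,1],
    [0,0,0,-3,1],
    [0,0,0,-3,1],
    [0,0,0,0,1],
    [0,0,0,0,1],
    [0,0,0,0,1],
    [0,0,0,0,1],
  ],
)

```text
time: 15.17
tcp_pos: [0.5151, -0.0526, 0.0598]
orientation: [[0.581, 0.814, 0.002], [0.814, -0.581, -0.0], [0.001, 0.002, -1.0]]
ft_force: [3.4, 3.7, 4.0]
width: 0.0334
finger_force: 39.5
```

```bash
python3 -c "
from h import *
s=bot.read_state();print(s['time'],np.round(s['ft_force'],2),np.round(s['torque'],3),np.round(s['orientation'],3)[:,1],np.round(s['tcp_pos'],4))"
```

```text
15.1667 [3.42 3.68 3.99] [ 0.699 -0.506  0.028] [ 0.814 -0.581  0.002] [ 0.5151 -0.0526  0.0598]
```

Turned 125°, with low torque left on the wrist. I'll release, back off and check.

Emit:
drive_tool(
  increments=[
    [0,0,0,0,0.3],
    [0,0,0,0,0.1],
    [0,0,0,0,-0.3],
    [0,0,0,0,-1],
    [0,0,0,0,-1],
    [0,0,0,0,-1],
    [0,0,15,0,-1],
    [0,0,30,0,-1],
    [0,0,30,0,-1],
    [0,0,25,0,-1],
    [0,-30,0,0,-1],
    [0,-35,0,0,-1],
    [0,-35,0,0,-1],
    [0,-35,0,0,-1],
    [0,-35,0,0,-1],
    [0,-35,0,0,-1],
    [0,-35,0,0,-1],
    [0,-30,0,0,-1],
    [0,0,0,0,-1],
    [0,0,0,0,-1],
  ],
)

```text
time: 16.83
tcp_pos: [0.5135, -0.3242, 0.1589]
orientation: [[0.582, 0.813, -0.0], [0.813, -0.582, 0.0], [-0.0, -0.0, -1.0]]
ft_force: [-0.6, 0.2, -0.7]
width: 0.0852
finger_force: 0.0
```

Run:
```python
from h import *
T=[];U=[]
for i in range(6):
    T.append(bot.capture("top")[0].astype(float));U.append(bot.capture("side")[0].astype(float))
I=np.mean(T,0).clip(0,255).astype(np.uint8);J=np.mean(U,0).clip(0,255).astype(np.uint8);cv2.imwrite("pics/top3.png",I);cv2.imwrite("pics/side3.png",J)
a=cv2.resize(I[200:250,295:355],(720,600),interpolation=cv2.INTER_CUBIC)[:280]
b=cv2.resize(J[205:255,290:350],(720,600),interpolation=cv2.INTER_CUBIC)[:320]
cv2.imwrite("pics/z3.png",np.vstack([cv2.resize(I[200:250,295:355],(360,300)),cv2.resize(J[205:255,290:350],(360,300),interpolation=cv2.INTER_CUBIC)]))
for n,im in(("top",I),("side",J)):
    gg=cv2.cvtColor(im,cv2.COLOR_BGR2GRAY).astype(np.float32);out=[]
    for a in range(-150,150,5):
        t=np.radians(a);uv=np.array([proj(n,[.514-.003*(n=="side")+r*np.cos(t),-.0535+r*np.sin(t),.041]) for r in(.024,.026,.028,.03,.032,.034,.036)],np.float32)
        out.append(cv2.remap(gg,uv[:,:1],uv[:,1:],1).mean())
    print(n,[(a,int(o)) for a,o in zip(range(-150,150,5),out)])
g=cv2.cvtColor(I,6);h=cv2.cvtColor(J,6)
[print(r,g[r,318:337]) for r in(208,209,210,211,215,216,217,218)]
[print(r,h[r,318:335]) for r in range(223,230)]
```

```text
top [(-150, 187), (-145, 182), (-140, 176), (-135, 164), (-130, 143), (-125, 117), (-120, 108), (-115, 114), (-110, 118), (-105, 117), (-100, 114), (-95, 113), (-90, 114), (-85, 113), (-80, 106), (-75, 103), (-70, 111), (-65, 128), (-60, 148), (-55, 152), (-50, 149), (-45, 160), (-40, 166), (-35, 156), (-30, 141), (-25, 142), (-20, 150), (-15, 154), (-10, 148), (-5, 141), (0, 140), (5, 146), (10, 150), (15, 144), (20, 135), (25, 137), (30, 151), (35, 157), (40, 154), (45, 147), (50, 144), (55, 150), (60, 153), (65, 145), (70, 128), (75, 123), (80, 134), (85, 146), (90, 149), (95, 152), (100, 157), (105, 163), (110, 171), (115, 182), (120, 190), (125, 191), (130, 190), (135, 188), (140, 187), (145, 183)]
side [(-150, 223), (-145, 219), (-140, 216), (-135, 206), (-130, 180), (-125, 143), (-120, 133), (-115, 142), (-110, 150), (-105, 149), (-100, 139), (-95, 133), (-90, 141), (-85, 144), (-80, 135), (-75, 124), (-70, 130), (-65, 150), (-60, 171), (-55, 178), (-50, 171), (-45, 188), (-40, 197), (-35, 193), (-30, 181), (-25, 173), (-20, 177), (-15, 183), (-10, 177), (-5, 159), (0, 139), (
[... 803 characters left out ...]
71 190 192
 192]
217 [155 156 152 125  91  88  83  76  75  79  91 104 108 106 120 166 188 190
 189]
218 [154 154 147 122  93  82  78  80  81  85  99 104 106 107 121 165 187 189
 187]
223 [136 130 129 128 127 127 127 127 127 128 129 130 132 127 126 125 125]
224 [123 143 136 130 128 127 127 127 127 132 139 139 137 126 125 125 124]
225 [135 174 161 147 135 128 127 127 126 133 149 139 114 115 126 126 126]
226 [142 187 184 177 156 133 128 132 125 106 103  85  78 105 125 126 127]
227 [136 179 178 188 169 143 132 136 122  71  58  55  71 104 125 126 126]
228 [131 182 192 178 137 148 138 104  87  56  51  53  70 104 125 126 127]
229 [133 182 186 173 134 114 100  66  55  50  52  53  72 105 125 126 126]
```

View pics/z3.png

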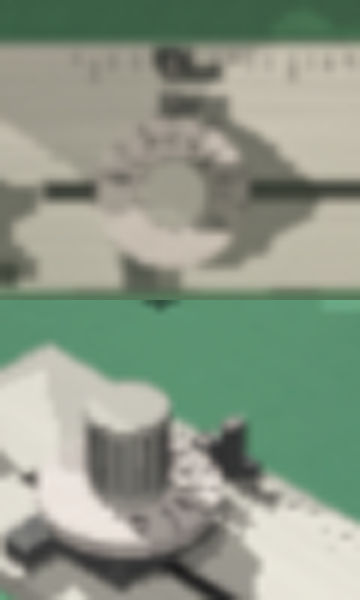

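The view shows the sleeve ticks shifted by 125° (number 8 at about 75°), so it reads 5. The side view has the tongue and post in line, but the top view's edges suggest a couple of mm off. I'll check the post alone with the jaws, clear of the tongue (x = 0.582).

Emit:
drive_tool(
  increments=[
    [10,30,0,-6.8,-1],
    [10,35,0,-6.8,-1],
    [10,35,0,-6.8,-1],
    [10,35,0,-6.8,-1],
    [10,35,0,-6.8,-1],
    [10,35,0,-6.8,-1],
    [8.5,35,0,-6.8,-1],
    [0,31.4,0,-6.9,-1],
    [0,0,0,0,-1],
    [0,0,-20,0,-1],
    [0,0,-25,0,-1],
    [0,0,-25,0,-1],
    [0,0,-25,0,-1],
    [0,0,-15,0,-1],
    [0,0,-8,0,-1],
    [0,0,0,0,-1],
    [0,0,0,0,-1],
  ],
  newtons=20,
)

```text
time: 18.85
tcp_pos: [0.5813, -0.0565, 0.0415]
orientation: [[1.0, 0.018, -0.0], [0.018, -1.0, 0.0], [-0.0, -0.0, -1.0]]
ft_force: [0.6, -0.1, 0.3]
width: 0.0851
finger_force: 0.0
```

Emit:
drive_tool(
  increments=[
    [0,0,0,0,0.2],
    [0,0,0,0,0.5],
    [0,0,0,0,0.55],
    [0,0,0,0,0.6],
    [0,0,0,0,0.6],
    [0,0,0,0,0.6],
    [0,0,0,0,0.65],
  ],
)

```text
time: 19.43
tcp_pos: [0.5812, -0.0564, 0.0414]
orientation: [[1.0, 0.017, 0.0], [0.017, -1.0, -0.0], [0.0, 0.0, -1.0]]
ft_force: [0.3, 0.5, 1.2]
width: 0.0148
finger_force: 0.4
```

Emit:
drive_tool(
  increments=[
    [0,0,0,0,0.7],
    [0,0,0,0,0.75],
    [0,0,0,0,0.8],
    [0,0,0,0,0.85],
    [0,0,0,0,0.9],
    [0,0,0,0,0.9],
    [0,0,0,0,0.9],
    [0,0,0,0,0.9],
  ],
)

```text
time: 20.1
tcp_pos: [0.5811, -0.0536, 0.0415]
orientation: [[1.0, 0.017, -0.0], [0.017, -1.0, 0.003], [-0.0, -0.003, -1.0]]
ft_force: [2.1, 34.2, 6.2]
width: 0.0069
finger_force: 19.7
```

Emit:
drive_tool(
  increments=[
    [0,1.5,0,0,0.9],
    [0,1.5,0,0,0.9],
    [0,1,0,0,0.9],
    [0,0,0,0,0.9],
    [0,0,0,0,0.9],
    [0,0,0,0,0.9],
  ],
)

```text
time: 20.6
tcp_pos: [0.5812, -0.0529, 0.0415]
orientation: [[1.0, 0.017, 0.0], [0.017, -1.0, -0.0], [0.0, 0.0, -1.0]]
ft_force: [-1.9, -4.7, 4.9]
width: 0.0069
finger_force: 20.3
```

The post alone is centred at y ≈ -0.053 and reads 6.9 mm for its 8 mm width. That confirms the 8.9 mm reading was the tongue, at y ≈ -0.053, so the two line up. Now I retreat and hand in.

Emit:
drive_tool(
  increments=[
    [0,0,0,0,0.5],
    [0,0,0,0,0],
    [0,0,0,0,-1],
    [0,0,0,0,-1],
    [0,0,0,0,-1],
    [0,0,15,0,-1],
    [0,0,30,0,-1],
    [0,0,30,0,-1],
    [0,0,30,0,-1],
    [0,0,20,0,-1],
    [-10,-35,0,0,-1],
    [-10,-35,0,0,-1],
    [-10,-35,0,0,-1],
    [-10,-35,0,0,-1],
    [-10,-35,0,0,-1],
    [-10,-35,0,0,-1],
    [0,-35,0,0,-1],
    [0,-25,0,0,-1],
    [0,0,0,0,-1],
    [0,0,0,0,-1],
  ],
)

```text
time: 22.27
tcp_pos: [0.5208, -0.3236, 0.1661]
orientation: [[1.0, 0.015, -0.0], [0.015, -1.0, 0.0], [-0.0, -0.0, -1.0]]
ft_force: [-1.0, 1.3, 0.6]
width: 0.0856
finger_force: 0.0
```

Run:
```python
from h import *
I=np.mean([bot.capture("top")[0].astype(float) for _ in range(6)],0);J=np.mean([bot.capture("side")[0].astype(float) for _ in range(6)],0)
for n,A,(a,b,c,d) in(("top",I,(207,245,300,345)),("side",J,(215,250,300,340))):
    B=cv2.imread(f"pics/{n}3.png").astype(float);print(n,np.abs(A-B)[a:b,c:d].max(),np.abs(A-B)[a:b,c:d].mean())
s=bot.read_state();print(s["time"],s["tcp_pos"],s["ft_force"])
```

```text
top 25.5 1.1751137102014293
side 19.166666666666657 0.7911507936507934
22.8667 [ 0.52127928 -0.32222269  0.16632917] [ 0.07901616 -0.25231245  0.09815701]
```

```bash
python3 -c "
from rig import bot
print(bot.close_job())"
```

```text
the job is handed in; nothing more can be done
None
```

The job is handed in (no verdict came back): the stop's tongue is in line with the pointer post to about 1 mm by my measurements, the sleeve reads 5, the gripper is clear, and I did not touch the other things on the bench.

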